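# Check in a slide kit

## Task

Check in the slide kit: stand the red-capped dropper bottle upright in the open drawer of the check-in unit, let go and slide the drawer fully shut. Then pick up the cardboard slide box that stands on the near side of the bench to the right of the blue tube rack, carry it over that rack and finish while still holding it still and level over the dark reading window on top of the unit, centred, its long side along the window's, its underside about 2 cm above the glass. The box must not touch the unit, the rack or the tubes, and the tubes and the other two bottles stay as they are.

Things in the scene. Friction and masses are not known exactly. Their poses are not given: they have to be found in the camera images.
- red_bottle: Red-capped dropper bottle, 16 g: white body 25 mm in diameter up to 44 mm high, narrower cap (15 mm) up to 64 mm. Origin at the centre of its underside, z up. Stands on the bench. Belongs in the drawer.
- blue_bottle: Blue-capped dropper bottle, 16 g: white body 25 mm in diameter up to 44 mm high, narrower cap (15 mm) up to 64 mm. Origin at the centre of its underside, z up. Stands on the bench. Not part of the kit; leave it standing.
- yellow_bottle: Yellow-capped dropper bottle, 16 g: white body 25 mm in diameter up to 44 mm high, narrower cap (15 mm) up to 64 mm. Origin at the centre of its underside, z up. Stands on the bench. Not part of the kit; leave it standing.
- slide_box: White and teal cardboard box of microscope slides, closed, about 0.14 kg, 34 mm (its x) by 82 mm (its y) by 60 mm high. Origin at the centre of its underside. Grip it across the 34 mm. Stands to the right of the blue rack (a similar box at the back of the bench is not meant). Either end may face either way over the window.
- station: Check-in unit, fixed to the bench: white housing 127 mm deep (its x) by 150 mm wide (its y) and 89 mm high, reading window on top, one blue-fronted drawer that opens towards its -x (to the robot's left, give or take its yaw). Origin on the bench under the centre of the window; the housing's front face lies at x = -65 mm.
- window (a point): Centre of the dark glass on top of the unit, at the height of the glass (90 mm above the bench). Glass 48 mm (x) by 99 mm (y, its long side), in a black bezel 61 by 112 mm that stands 1 mm above the glass. Axes as the unit's.
- drawer (a joint): Drawer opening in m: 0 = fully shut, up to 0.125; starts open by 0.10 to 0.12. Slides with a little friction (1 N, light damping), stays where it is left and stops hard at 0.
- drawer_floor (a point): Point on the drawer's inner floor where the bottle stands well, 9 mm above the bench; moves with the drawer, axes as the unit's. The free floor reaches from -47 mm to +64 mm in x and 60 mm to either side in y. Side and back walls reach 39 mm above the bench.
- drawer_front (a point): Middle of the top edge of the drawer's flat blue front, on its outer face, 77 mm above the bench; moves with the drawer, axes as the unit's. The front is 148 mm wide (y), 10 mm thick and reaches down to 5 mm above the bench; it has no handle: push it towards +x of the unit.
- rack: Blue tube rack, fixed to the bench between the slide box and the unit: 50 mm (its x) by 240 mm (its y), 70 mm high. Origin at the centre of its underside. Two tubes stand in it.
- tube_a: One empty glass test tube, 17 mm in diameter and 110 mm high, standing loosely in the rack; its rim is 116 mm above the bench. Origin at the centre of its lower end, z up. Must not be disturbed.
- tube_b: Another empty glass test tube, 17 mm in diameter and 110 mm high, standing loosely in the rack; its rim is 116 mm above the bench. Origin at the centre of its lower end, z up. Must not be disturbed.
Not all that is in view belongs to the job. Leave any purple look-alike of the red_bottle alone.

How it is judged:
By the outcome, as a careful person would: the job done as asked, in the order asked, and still so for the second after the job is handed in, while the arm keeps its last pose, push and grip.
It also fails if it takes over 72 s, if anything falls off the work surface, if the arm or the gripper's body presses on something with over 40 N, if the wrist force passes 120 N, or if a joint passes its speed limit or range.

## Robot

A 7-joint arm with a two-finger parallel gripper is mounted at the origin on a cart in front of the work surface, level with it; the furniture and walls round the work are solid. World frame = base frame: x ahead of the robot, y to its left, z up, the work surface at z = 0. Lengths are in m, angles in degrees, forces in N, time in s.
With the tool pointing down it reaches from about 0.425 to 0.875 m from the base axis. Payload 4.7 kg.
Tool frame: the origin (TCP) lies on the centre line of the jaws, within the pads' length; the fingertips stand 14 mm ahead of it and the grasp point (between the pads) lies 5 mm behind it; z points along the fingers, y is the line along which they close (so a half turn about z gives the same grasp; the last joint's range is limited). The gripper opens to 87 mm and grips with 3 to 60 N. Pads are 19 mm wide; open, the fingers measure 117 mm over their backs; the gripper's body (75 mm by 190 mm) begins 51 mm behind the grasp point.
Start: joints at [-67.775, 18.392, -4.016, 83.108, 1.295, 78.541, -3.26], TCP at [0.237, 0.605, 0.237] pointing down, gripper open.
Joint ranges: [-163.93, 163.93], [-17.29, 119.83], [-79.2, 71.16], [3.27, 140.29], [-89.18, 269.18], [5.43, 117.66], [-154.24, 154.24]. Speed limits (degrees/s): [147.25, 147.25, 180, 180, 180, 180, 180].

## Interface

Orientations are given as [roll, pitch, yaw] about the fixed x, y, z axes, in that order (R = Rz(yaw) Ry(pitch) Rx(roll)).
In Python, from cell import env gives the robot as it stands.
- The arm moves only by the tool jog_arm, never from a script. Its argument "motion" is a list that holds one entry, the list of rows, each a list of 7 numbers: the shift along the tool's x, y, z in units of 0.1 m (1.0 is 0.1 m), then the turn, a rotation vector about the tool's x, y, z in units of 180 degrees (1.0 is 180 degrees), then the closure, from 0 (fully open) to 1 (shut). A call has 1 to 5 rows; each row is the pose to reach, as a shift and turn from the pose commanded when the call began, along the tool's axes at that moment, turning the shorter way round; what a row does not reach only later rows make up. A row lasts 1/10 s, in which the tool goes at most 50 mm and 8.59 degrees, less where a joint would pass 70% of its speed; a pose out of reach is approached as far as the arm can. A call with a number of a shift or a turn outside -1 to 1 is refused whole. A call with a gripper value outside its range is refused whole. The fingers move at their own pace and stop on an object; "grip_force" is the grip in N (left out, the last holds). Time passes only in rows, so rows that repeat a pose let the fingers close. It gives the time, the measured TCP pose, the force, the opening and the grip force at its end, in the units of the state.
- env.get_obs(): the state, without advancing time (a new reading comes with each control period).
- env.read_camera(name): name is "side" or "top" or "wrist"; returns (picture, depth): 480x640x3 uint8, red, green, blue; 480x640 float32, m along the optical axis (not along the pixel's ray), 0 where there is no reading.
- env.camera_info(name): a dict with "camera_matrix" (3x3 intrinsics, pixels), "k1" (the pictures are not rectified: a ray, as slopes to the right and down, at radius r is drawn at 1 + k1 r^2 times it, then the intrinsics apply), "origin" and "orientation" of the camera in the world; the wrist camera has in their place "mount" (4x4, takes a point from camera to tool coordinates, whose origin is the TCP and whose axes are the flange's). Camera axes: x right, y down, z forward; pixel columns grow to the right and rows downward; lengths in m; the calibration is good to about 2 mm. A picture is of the moment at which its call begins: read the wrist's pose just before it. camera_info takes no time and is no camera call.
- env.sign_off(): hands the job in; it is judged then, once.
The state is a dict: "time_s": time; "qpos": joint angles; "joint_velocities": joint speeds; "effort": joint torques, N m; "tool_pos": TCP position; "tool_rot": TCP orientation; "force": force on the tool from outside, world axes, zero at the start; "wrist_torque": the same for the moment, N m; "grip_width": finger opening in m; "grasp_force": force on a finger pad.
Only numpy, scipy, OpenCV 4.12 (cv2) and the standard library are available. Lean on these libraries where they do the work, as an engineer would, in place of code of your own. Each camera call takes 0.05 s, during which the arm holds its last target. There are 200 camera calls.

## Working session

There is one attempt and no reset: what is moved stays moved. The work goes in short steps, Python scripts to look and compute and a tool call to move; the robot and the scene stay as the last step left them, time stands still between calls to the robot, and variables do not carry over. Pictures are saved under pics/ and viewed, at most 10 in all, crops included, and the job is handed in when it is done.

Besides the shell and the picture viewer there is one more tool, called after "Request:" as name(argument=value, ...), one argument or row to a line, values as JSON. jog_arm: Moves the arm, as the interface text tells. Shifts and turns lie within -1 to 1; 1 stands for 0.1 m of shift or 180 degrees of turn. Its arguments: {"type":"object","properties":{"motion":{"type":"array","items":{"type":"array","items":{"type":"array","items":{"type":"number"}}}},"grip_force":{"type":"number"}},"required":["motion"]}

```bash
ls; mkdir -p pics; cat > h.py <<'E'
import numpy as np,cv2
from cell import env
from scipy.spatial.transform import Rotation as Rn
def toolT():
    o=env.get_obs();T=np.eye(4);T[:3,3]=o['tool_pos'];T[:3,:3]=Rn.from_euler('xyz',o['tool_rot'],degrees=True).as_matrix();return T
def cam(n,T=None):
    i=env.camera_info(n);K=np.array(i['camera_matrix'])
    if 'mount' in i: C=(toolT() if T is None else T)@np.array(i['mount'])
    else:
        C=np.eye(4);C[:3,3]=i['origin'];o=np.array(i['orientation'])
        C[:3,:3]=o if o.shape==(3,3) else Rn.from_euler('xyz',o,degrees=True).as_matrix()
    return K,i['k1'],C
def rays(px,c):
    K,k1,C=c;px=np.atleast_2d(np.array(px,float))
    d=np.c_[(px[:,0]-K[0,2])/K[0,0],(px[:,1]-K[1,2])/K[1,1]];s=d.copy()
    for _ in range(10): s=d/(1+k1*(s**2).sum(1,keepdims=True))
    return np.c_[s,np.ones(len(s))]
def plane(px,c,z):
    r=rays(px,c)@c[2][:3,:3].T;o=c[2][:3,3];return o+r*((z-o[2])/r[:,2:])
def pts(px,dep,c):
    px=np.atleast_2d(px).astype(int);r=rays(px,c)*dep[px[:,1],px[:,0]][:,None];return r@c[2][:3,:3].T+c[2][:3,3]
def shot(n,name):
    c=cam(n);p,d=env.read_camera(n);cv2.imwrite(f'pics/{name}.png',p[:,:,::-1]);np.savez(f'pics/{name}.npz',p=p,d=d,K=c[0],k=c[1],C=c[2]);return p,d,c
def load(name):
    z=np.load(f'pics/{name}.npz');return z['p'],z['d'],(z['K'],float(z['k']),z['C'])
E
python3 - <<'E'
from h import *
for n in('top','side','wrist'): print(env.camera_info(n)); shot(n,n+'0')
print(env.get_obs())
E
```

```text
pics
{'camera_matrix': array([[565.92096826,   0.        , 322.80248553],
       [  0.        , 565.92096826, 243.82622848],
       [  0.        ,   0.        ,   1.        ]]), 'k1': -0.06361919641231124, 'origin': array([0.20975668, 0.0088727 , 1.54703527]), 'orientation': array([-167.29777972,    0.33057842,  -93.1920277 ])}
{'camera_matrix': array([[524.77705547,   0.        , 323.81809306],
       [  0.        , 524.77705547, 243.52523851],
       [  0.        ,   0.        ,   1.        ]]), 'k1': 0.010383028056931524, 'origin': array([0.22516329, 0.99737381, 0.54276838]), 'orientation': array([-113.85937717,   -1.06394121, -162.71308615])}
{'camera_matrix': array([[342.7812388 ,   0.        , 319.01105944],
       [  0.        , 342.7812388 , 236.97370082],
       [  0.        ,   0.        ,   1.        ]]), 'k1': -0.024798578332884465, 'mount': array([[-1.18977934e-03, -9.53702855e-01, -3.00748148e-01,
         8.33823177e-02],
       [ 9.99999284e-01, -1.17346741e-03, -2.34878486e-04,
         7.93087348e-04],
       [-1.28913869e-04, -3.00748212e-01,  9.53703568e-01,
        -1.48858619e-01],
       [ 0.00000000e+00,  0.00000000e+00,  0.00000000e+00,
         1.00000000e+00]])}
{'time_s': 0.15, 'qpos': array([-67.77647334,  18.42897142,  -4.0163696 ,  83.15778534,
         1.29447282,  78.53865515,  -3.26279043]), 'joint_velocities': array([-0.03108427, -0.116246  ,  0.00882254, -0.1554773 , -0.03343386,
       -0.06252867, -0.04574722]), 'effort': array([-4.09270979e-04, -4.91791070e+01, -4.04810552e-01, -3.12871313e+01,
       -6.40656799e-02,  4.05028334e-02,  1.19884407e-04]), 'tool_pos': array([0.23722863, 0.60475939, 0.2357259 ]), 'tool_rot': array([-1.79919774e+02,  4.11212387e-03,  1.58583746e+02]), 'force': array([-0.32751699, -1.11851621, -0.07436831]), 'wrist_torque': array([-0.04612567, -0.01164926, -0.00985247]), 'grasp_force': 0.0, 'grip_width': 0.08721203280488564}
```

View pics/top0.png

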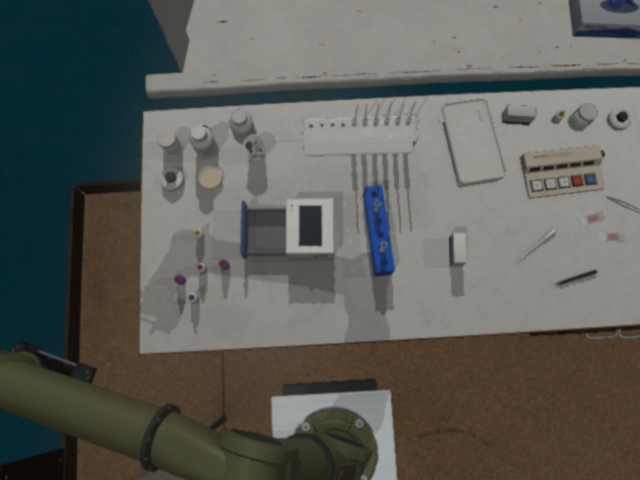

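View pics/side0.png

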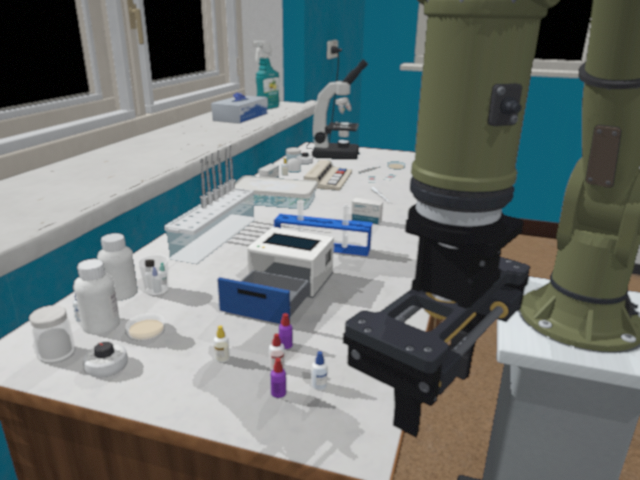

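Candidates for the red-capped white bottle in the top view:
- Yellow cap (198,232), blue cap (192,297): neither is red.
- Purple bottles (180,279) and (224,264): their caps look red in the side view, but the bodies are purple.
- White body with red cap (201,267) in top, (277,352) in side: this one fits the description.

For the boxes, (459,248) in top stands to the right of the blue rack on the near side. The box at (519,113) is at the back. I'll confirm in a crop.

```bash
python3 - <<'E'
from h import *
t=load('top0')[0];s=load('side0')[0]
a=cv2.resize(t[215:315,160:260],(400,400),interpolation=cv2.INTER_CUBIC)
b=cv2.resize(s[310:410,200:340][:, :100+0],(400,400),interpolation=cv2.INTER_CUBIC)
c=cv2.resize(t[180:280,235:485],(500,200),interpolation=cv2.INTER_CUBIC)
im=np.zeros((600,800,3),np.uint8);im[:400,:400]=a;im[:400,400:]=b;im[400:,:500]=c
cv2.imwrite('pics/crop1.png',im[:,:,::-1])
for n in('top0','side0'):
    p,d,cm=load(n);hsv=cv2.cvtColor(p,cv2.COLOR_RGB2HSV)
    for nm,(lo,hi) in dict(red=((170,120,60),(180,255,255)),red2=((0,120,60),(8,255,255)),pur=((135,90,50),(169,255,255)),yel=((20,120,90),(32,255,255)),blue=((105,120,50),(125,255,255))).items():
        m=cv2.inRange(hsv,lo,hi);k,l,st,ce=cv2.connectedComponentsWithStats(m)
        for i in range(1,k):
            if st[i,4]>=6 and ce[i][1]>150 and ce[i][0]<480: print(n,nm,st[i],ce[i].round(1),pts(ce[i].round(),d,cm).round(3))
E
```

```text
top0 pur [222 260   6   8  23] [224.6 263.8] [[0.507 0.266 0.046]]
top0 pur [177 275   6   8  26] [180.  278.7] [[0.473 0.389 0.044]]
top0 blue [ 364  186   30   90 1643] [378.1 230.7] [[ 0.569 -0.151  0.072]]
top0 blue [242 226   2  27  33] [242.2 237.5] [[0.57  0.212 0.086]]
side0 red [281 314   8  12  44] [284.8 319.2] [[0.51  0.278 0.059]]
side0 red [277 334   3  11  12] [278.1 338.8] [[0.498 0.339 0.059]]
side0 red [274 367   8   5  15] [277.7 369.8] [[0.473 0.402 0.051]]
side0 red2 [283 315   5  10  30] [285.1 320.2] [[0.51  0.277 0.056]]
side0 red2 [273 334   6  12  43] [275.6 340.7] [[0.501 0.34  0.056]]
side0 red2 [274 358   8  13  66] [277.5 364.5] [[0.475 0.4   0.058]]
side0 pur [278 313  14  36 295] [285.1 333.9] [[0.507 0.284 0.033]]
side0 pur [271 369  15  29 351] [277.8 383.3] [[0.471 0.407 0.031]]
side0 yel [427 293   5   4   9] [429.1 294.4] [[0.252 0.595 0.324]]
side0 yel [428 311  17   8  42] [436.2 315.3] [[0.243 0.622 0.321]]
side0 yel [446 313  30  29 105] [460.7 326.6] [[0.223 0.63  0.318]]
side0 yel [218 326   6  12  51] [220.3 332.2] [[0.596 0.349 0.058]]
side0 blue [ 275  214   98   42 1101] [332.2 229.5] [[ 0.587 -0.275 -0.002]]
side0 blue [ 219  278   71   45 2141] [253.4 300. ] [[0.596 0.218 0.047]]
side0 blue [317 352   6  12  55] [319.5 358.2] [[0.421 0.363 0.058]]
```

View pics/crop1.png

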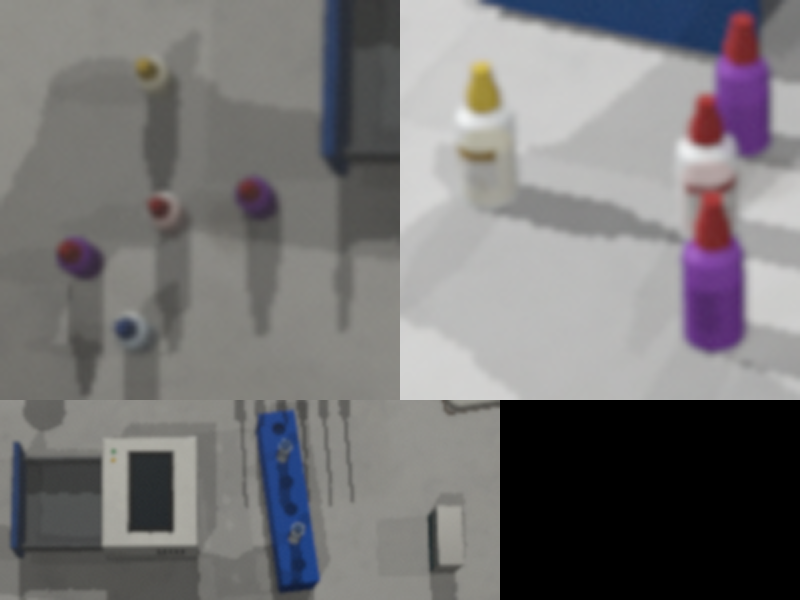

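The crop confirms it: the white-bodied red-cap bottle is at top (201,267) and side (277,352), with purple look-alikes on both sides. The target box is at top (459,248), and the tubes are at about (377,206) and (383,246). Next I measure unit, window, rack, box and bottle.

```bash
python3 - <<'E'
from h import *
p,d,c=load('top0');hsv=cv2.cvtColor(p,cv2.COLOR_RGB2HSV);g=p.max(2)
def comp(m,xy):
    k,l,st,ce=cv2.connectedComponentsWithStats(m.astype(np.uint8));return (l==l[xy[1],xy[0]]).astype(np.uint8)
def rect(nm,m,z):
    ct=max(cv2.findContours(m,cv2.RETR_EXTERNAL,cv2.CHAIN_APPROX_NONE)[0],key=cv2.contourArea)[:,0]
    P=plane(ct,c,z)[:,:2];r=cv2.minAreaRect((P*1000).astype(np.float32))
    dd=pts(np.argwhere(cv2.erode(m,np.ones((3,3)))>0)[:,::-1],d,c)[:,2]
    print(nm,np.round(r[0],1),np.round(r[1],1),round(r[2],2),'z',np.median(dd).round(4),len(ct))
win=np.zeros_like(g);win[200:250,295:327]=1
rect('window',comp((g<90)&(win>0),(311,225)),.090)
# heights-based masks from depth
yy,xx=np.mgrid[:480,:640];W=pts(np.c_[xx.ravel(),yy.ravel()],d,c).reshape(480,640,3)
r1=np.zeros_like(g);r1[190:262,282:340]=1
rect('housing',comp((W[...,2]>.075)&(r1>0),(311,225)),.089)
r1[:]=0;r1[215:285,440:480]=1
rect('box depth',comp((W[...,2]>.045)&(r1>0),(459,248)),.06)
print('g box row',g[248,445:475],(W[248,445:475,2]*1000).round())
rect('rack',comp(cv2.inRange(hsv,(105,120,50),(125,255,255))>0,(378,220)),.07)
rect('front',comp(cv2.inRange(hsv,(100,80,30),(125,255,255))>0,(243,237)),.077)
# bottle positions by depth segmentation
for n,q in dict(red=(201,267),blue=(192,297),yel=(198,232),pl=(180,279),pr=(224,264)).items():
    w=W[q[1]-10:q[1]+10,q[0]-10:q[0]+10].reshape(-1,3);w=w[w[:,2]>.03];print(n,((w.min(0)+w.max(0))/2).round(3),w.max(0).round(3),len(w))
# triangulate red bottle: cap pixel top vs side
s,sd,sc=load('side0')
def red(p,q,R):
    h=cv2.cvtColor(p,cv2.COLOR_RGB2HSV);m=((h[...,0]<10)|(h[...,0]>168))&(h[...,1]>90);ys,xs=np.nonzero(m[q[1]-R:q[1]+R,q[0]-R:q[0]+R]);return np.array([xs.mean()+q[0]-R,ys.mean()+q[1]-R]),len(xs)
a,na=red(p,(200,267),6);b,nb=red(s,(276,340),9);print(a,na,b,nb)
o1,o2=c[2][:3,3],sc[2][:3,3];v1=(rays(a,c)@c[2][:3,:3].T)[0];v2=(rays(b,sc)@sc[2][:3,:3].T)[0]
t=np.linalg.lstsq(np.c_[v1,-v2],o2-o1,rcond=None)[0];print(o1+t[0]*v1,o2+t[1]*v2)
E
```

```text
window [590.4  29.9] [ 58.2 107.1] 86.73 z 0.0904 118
housing [589.7  31.7] [124.9 154. ] 87.64 z 0.0897 201
box depth [ 512.9 -365.8] [40.6 84.6] 83.64 z 0.0602 86
g box row [134 135 133 119  75  50  57  68 100 144 157 157 157 158 157 158 157 157
 157 155 150 139 133 141 144 143 143 143 144 144] [ 7.000e+00  4.000e+00 -1.000e+00 -4.000e+00  5.000e+00  2.100e+01
  3.300e+01  3.900e+01  5.700e+01  6.300e+01  5.700e+01  5.600e+01
  1.547e+03  5.700e+01  6.100e+01  5.900e+01  6.600e+01  5.700e+01
  6.700e+01  5.500e+01  5.900e+01  5.900e+01  0.000e+00  3.000e+00
 -0.000e+00  0.000e+00  2.000e+00  2.000e+00  3.000e+00 -3.000e+00]
rack [ 574.5 -152. ] [246.4  55.4] 3.71 z 0.0693 204
front [599.  211.7] [  8.1 141.6] 88.59 z 0.0772 105
red [0.362 0.178 0.789] [0.515 0.348 1.547] 69
blue [0.322 0.189 0.789] [0.434 0.369 1.547] 73
yel [0.411 0.181 0.789] [0.611 0.354 1.547] 75
pl [0.349 0.208 0.789] [0.489 0.406 1.547] 76
pr [0.366 0.146 0.789] [0.523 0.284 1.547] 61
[199. 266.] 9 [275.94117647 340.13235294] 68
[0.50414498 0.33497843 0.05395537] [0.50320102 0.33475562 0.05372058]
```

Request:
jog_arm(
  motion=[
    [[-0.5,-0.22,0,0,0,0.045,0],[-0.9,-0.4,0,0,0,0.09,0],[-1,-0.45,0,0,0,0.135,0],[-1,-0.45,0,0,0,0.19,0],[-1,-0.45,0,0,0,0.19,0]],
  ],
)

```text
time_s: 0.65
tool_pos: [0.3146, 0.5261, 0.2364]
tool_rot: [-180.0, 0.0, 124.2]
force: [-0.6, 0.9, -0.0]
grip_width: 0.0872
grasp_force: 0.0
```

Request:
jog_arm(
  motion=[
    [[-0.4,0.07,0,0,0,0.045,0],[-0.8,0.14,0,0,0,0.09,0],[-1,0.18,0,0,0,0.135,0],[-1,0.18,0,0,0,0.19,0],[-1,0.18,0,0,0,0.19,0]],
  ],
)

```text
time_s: 1.15
tool_pos: [0.3854, 0.4542, 0.2364]
tool_rot: [-180.0, 0.0, 90.2]
force: [-0.3, 0.1, 0.2]
grip_width: 0.087
grasp_force: 0.0
```

Request:
jog_arm(
  motion=[
    [[-0.33,0.33,0,0,0,0,0.3],[-0.66,0.66,0,0,0,0,0.3],[-1,1,0,0,0,0,0.3],[-1,1,0,0,0,0,0.3],[-1,1,0,0,0,0,0.3]],
  ],
)

```text
time_s: 1.65
tool_pos: [0.4858, 0.3546, 0.2363]
tool_rot: [-180.0, -0.0, 90.3]
force: [-1.3, 1.0, -0.0]
grip_width: 0.0623
grasp_force: 0.0
```

```bash
python3 -c "
from h import *
shot('wrist','w1')"
```

```text
(no output)
```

View pics/w1.png

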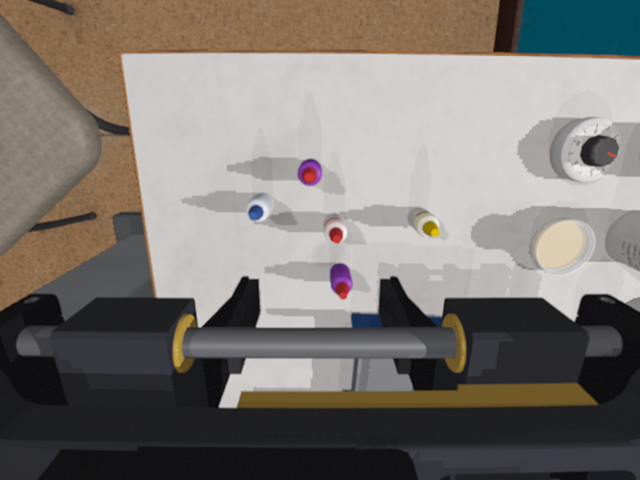

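Wrist view: the red-capped white bottle is at (335,230), with purple at (310,172) and (342,280), blue at (258,208) and yellow at (428,224). The drawer is at the bottom, partly hidden by the gripper.

```bash
python3 - <<'E'
from h import *
w,wd,wc=load('w1');s,sd,sc=load('side0');t,td,tc=load('top0')
def red(p,q,R):
    h=cv2.cvtColor(p,cv2.COLOR_RGB2HSV);m=((h[...,0]<10)|(h[...,0]>168))&(h[...,1]>110);ys,xs=np.nonzero(m[q[1]-R:q[1]+R,q[0]-R:q[0]+R]);return np.array([xs.mean()+q[0]-R,ys.mean()+q[1]-R]),len(xs)
b,n=red(s,(276,340),9);a,n2=red(w,(336,234),12);print(a,n2,plane(a,wc,.054))
o1,o2=wc[2][:3,3],sc[2][:3,3];v1=(rays(a,wc)@wc[2][:3,:3].T)[0];v2=(rays(b,sc)@sc[2][:3,:3].T)[0]
t_=np.linalg.lstsq(np.c_[v1,-v2],o2-o1,rcond=None)[0];print(o1+t_[0]*v1,o2+t_[1]*v2)
# body (white) : depth points
yy,xx=np.mgrid[215:245,322:350];P=pts(np.c_[xx.ravel(),yy.ravel()],wd,wc);P=P[(P[:,2]>.01)&(P[:,2]<.08)];print(P.min(0),P.max(0),np.median(P,0))
for nm,q in dict(blue=(258,208),yel=(429,226),pl=(310,170),pr=(342,281)).items():print(nm,plane(q,wc,.045).round(3))
E
```

```text
[335.65753425 234.83561644] 146 [[0.50254736 0.33646616 0.054     ]]
[0.50251895 0.33663761 0.05455594] [0.50216555 0.33646307 0.05459171]
[0.49096103 0.32471117 0.01024019] [0.51516221 0.34856654 0.06591446] [0.50222972 0.34125262 0.04235662]
blue [[0.424 0.362 0.045]]
yel [[0.599 0.344 0.045]]
pl [[0.477 0.4   0.045]]
pr [[0.511 0.281 0.045]]
```

Request:
jog_arm(
  motion=[
    [[-0.18,0.17,0.3,0,0,0,0.35],[-0.18,0.17,0.7,0,0,0,0.35],[-0.18,0.17,1,0,0,0,0.35],[-0.18,0.17,1,0,0,0,0.35]],
  ],
)

```text
time_s: 2.1
tool_pos: [0.498, 0.3372, 0.1316]
tool_rot: [-179.5, 0.3, 90.5]
force: [-1.3, 0.3, 0.0]
grip_width: 0.0568
grasp_force: 0.0
```

Request:
jog_arm(
  motion=[
    [[0,0,0.3,0,0,0,0.35],[0,0,0.6,0,0,0,0.35],[0,0,0.9,0,0,0,0.35],[0,0,1,0,0,0,0.35],[0,0,1,0,0,0,0.35]],
  ],
)

```text
time_s: 2.6
tool_pos: [0.5016, 0.3379, 0.0364]
tool_rot: [-179.9, 0.0, 90.4]
force: [-1.1, 0.5, 0.0]
grip_width: 0.0564
grasp_force: 0.0
```

Request:
jog_arm(
  motion=[
    [[0,0,0.1,0,0,0,0.35],[0,0,0.1,0,0,0,0.5],[0,0,0.1,0,0,0,0.65],[0,0,0.1,0,0,0,0.75],[0,0,0.1,0,0,0,0.85]],
  ],
  grip_force=8,
)

```text
time_s: 3.1
tool_pos: [0.5031, 0.3369, 0.0272]
tool_rot: [179.9, -0.0, 90.2]
force: [0.0, 0.4, -0.7]
grip_width: 0.032
grasp_force: 0.0
```

Request:
jog_arm(
  motion=[
    [[0,0,0,0,0,0,1],[0,0,0,0,0,0,1],[0,0,0,0,0,0,1],[0,0,0,0,0,0,1],[0,0,0,0,0,0,1]],
  ],
)

```text
time_s: 3.6
tool_pos: [0.503, 0.3368, 0.027]
tool_rot: [180.0, -0.0, 90.2]
force: [-0.8, -0.7, 3.5]
grip_width: 0.0244
grasp_force: 8.0
```

Request:
jog_arm(
  motion=[
    [[0,0,-0.2,0,0,0,1],[0,0,-0.5,0,0,0,1],[0,0,-0.8,0,0,0,1],[0,0,-1,0,0,0,1],[0,0,-1,0,0,0,1]],
  ],
)

```text
time_s: 4.1
tool_pos: [0.5045, 0.3379, 0.1297]
tool_rot: [179.7, -0.2, 90.2]
force: [0.9, -0.5, -0.3]
grip_width: 0.0247
grasp_force: 8.0
```

Request:
jog_arm(
  motion=[
    [[-0.2,0.2,0,0,0,0,1],[-0.4,0.4,0,0,0,0.005,1],[-0.65,0.6,0,0,0,0.01,1],[-0.9,0.8,0,0,0,0.017,1],[-0.9,0.8,0,0,0,0.017,1]],
  ],
)

```text
time_s: 4.6
tool_pos: [0.5857, 0.2402, 0.125]
tool_rot: [180.0, 0.3, 86.6]
force: [1.0, -0.3, -0.5]
grip_width: 0.0245
grasp_force: 8.0
```

Request:
jog_arm(
  motion=[
    [[-0.3,0.05,0,0,0,0,1],[-0.6,0.1,0,0,0,0,1],[-0.87,0.18,0,0,0,0,1],[-0.87,0.18,0,0,0,0,1],[-0.87,0.18,0,0,0,0,1]],
  ],
)

```text
time_s: 5.1
tool_pos: [0.596, 0.159, 0.1254]
tool_rot: [-179.9, 0.0, 87.1]
force: [-0.1, 0.2, -0.9]
grip_width: 0.0246
grasp_force: 8.0
```

```bash
python3 - <<'E'
from h import *
print(env.get_obs()['tool_pos'])
p=shot('side','s1')[0]; q=shot('top','t1')[0]
im=np.vstack([cv2.resize(p[190:340,190:390],(800,600))[:300*2:1]][:1])
im=np.hstack([cv2.resize(p[200:340,200:360],(400,350)),cv2.resize(q[180:290,220:345],(400,350))])
cv2.imwrite('pics/c2.png',im[:,:,::-1])
E
```

```text
[0.59597348 0.15900089 0.12539523]
```

View pics/c2.png

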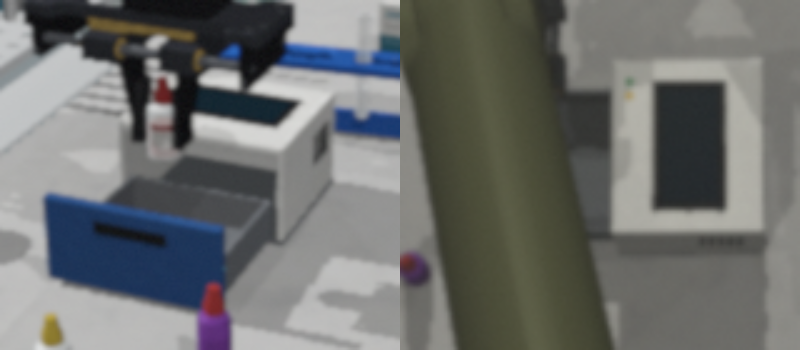

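The bottle hangs upright between the drawer front and the housing, at (160,130) in the left crop. Lower and release.

Request:
jog_arm(
  motion=[
    [[0,0,0.2,0,0,0,1],[0,0,0.45,0,0,0,1],[0,0,0.7,0,0,0,1],[0,0,0.82,0,0,0,1],[0,0,0.82,0,0,0,1]],
  ],
)

```text
time_s: 5.7
tool_pos: [0.5947, 0.1602, 0.0424]
tool_rot: [-179.8, 0.1, 87.2]
force: [-0.8, 0.4, -0.5]
grip_width: 0.0246
grasp_force: 8.0
```

Request:
jog_arm(
  motion=[
    [[0,0,0.03,0,0,0,1],[0,0,0.06,0,0,0,1],[0,0,0.065,0,0,0,1],[0,0,0.065,0,0,0,1]],
  ],
)

```text
time_s: 6.1
tool_pos: [0.5971, 0.1593, 0.0387]
tool_rot: [179.9, -0.0, 87.1]
force: [-0.2, -0.7, 0.1]
grip_width: 0.0248
grasp_force: 8.0
```

Request:
jog_arm(
  motion=[
    [[0,0,0.01,0,0,0,1],[0,0,0.02,0,0,0,1],[0,0,0.02,0,0,0,1],[0,0,0.02,0,0,0,1]],
  ],
)

```text
time_s: 6.5
tool_pos: [0.5967, 0.1592, 0.0361]
tool_rot: [180.0, -0.0, 87.1]
force: [0.6, -0.6, 0.2]
grip_width: 0.0249
grasp_force: 8.0
```

Request:
jog_arm(
  motion=[
    [[0,0,0,0,0,0,0.68],[0,0,0,0,0,0,0.6],[0,0,0,0,0,0,0.5],[0,0,0,0,0,0,0.5],[0,0,0,0,0,0,0.5]],
  ],
)

```text
time_s: 7.0
tool_pos: [0.5967, 0.1592, 0.0361]
tool_rot: [180.0, -0.0, 87.1]
force: [-0.3, -0.2, 0.4]
grip_width: 0.0423
grasp_force: 0.0
```

Request:
jog_arm(
  motion=[
    [[0,0,-0.2,0,0,0,0.5],[0,0,-0.5,0,0,0,0.5],[0,0,-0.8,0,0,0,0.5],[0,0,-1,0,0,0,0.5],[0,0,-1,0,0,0,0.5]],
  ],
)

```text
time_s: 7.5
tool_pos: [0.5989, 0.1597, 0.1397]
tool_rot: [179.7, -0.2, 87.1]
force: [0.4, 0.6, -0.3]
grip_width: 0.0435
grasp_force: 0.0
```

Request:
jog_arm(
  motion=[
    [[0.3,0,0,0,0,0,0.5],[0.6,0,0,0,0,0,0.6],[1,0,0,0,0,0,0.9],[1,0,0,0,0,0,1],[1,0,0,0,0,0,1]],
  ],
)

```text
time_s: 8.0
tool_pos: [0.6006, 0.2602, 0.1344]
tool_rot: [-179.9, 0.1, 87.3]
force: [0.2, -1.0, -0.0]
grip_width: 0.019
grasp_force: 0.0
```

```bash
python3 - <<'E'
from h import *
p,d,c=shot('side','s2')
cv2.imwrite('pics/c3.png',cv2.resize(p[200:340,200:360],(640,560))[:,:,::-1])
h=cv2.cvtColor(p,cv2.COLOR_RGB2HSV);m=cv2.inRange(h,(105,120,40),(125,255,255));m[:260]=0;m[:,340:]=0;m[330:]=0
ys,xs=np.nonzero(m);P=pts(np.c_[xs,ys],d,c)
P=P[(P[:,2]>0)&(P[:,2]<.1)]
import numpy.linalg as la
k=np.polyfit(P[:,0],P[:,1],1);print('face y=',k,'at x=.598',np.polyval(k,.598),P.min(0),P.max(0))
# top edge corners onto z=.077
ct=np.c_[xs,ys]
cols=np.unique(xs)[8:-8];top=np.array([[u,ys[xs==u].min()] for u in cols]);Q=plane(top,c,.077);k=np.polyfit(Q[:,0],Q[:,1],1);print('top edge',k,np.polyval(k,.598),Q[0],Q[-1])
E
```

```text
face y= [-0.0479672   0.24561495] at x=.598 0.21693056882128867 [0.52518579 0.11554342 0.00708833] [0.66985447 0.22439512 0.07999007]
top edge [-0.02353114  0.22612072] 0.21204910146930298 [0.65120497 0.21263608 0.077     ] [0.54259917 0.21188395 0.077     ]
```

View pics/c3.png

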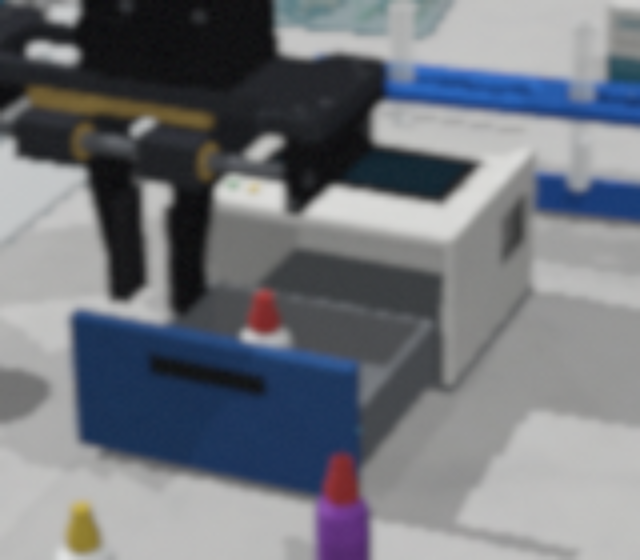

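Bottle stands upright in the drawer (cap at crop (265,315)). Now go down in front of the drawer with the fingers closed and push gently.

Request:
jog_arm(
  motion=[
    [[0.1,0,0.3,0,0,0,1],[0.1,0,0.6,0,0,0,1],[0.1,0,0.78,0,0,0,1],[0.1,0,0.78,0,0,0,1],[0.1,0,0.78,0,0,0,1]],
  ],
)

```text
time_s: 8.55
tool_pos: [0.6026, 0.2674, 0.0582]
tool_rot: [180.0, 0.0, 87.0]
force: [0.4, 0.2, 0.7]
grip_width: 0.0009
grasp_force: 0.0
```

Request:
jog_arm(
  motion=[
    [[-0.1,0,0,0,0,0,1],[-0.2,0,0,0,0,0,1],[-0.3,0,0,0,0,0,1],[-0.35,0,0,0,0,0,1],[-0.4,0,0,0,0,0,1]],
  ],
)

```text
time_s: 9.05
tool_pos: [0.6004, 0.2282, 0.0585]
tool_rot: [180.0, -0.0, 87.1]
force: [-0.3, 0.2, -0.2]
grip_width: 0.0007
grasp_force: 0.0
```

Request:
jog_arm(
  motion=[
    [[-0.05,0,0,0,0,0,1],[-0.1,0,0,0,0,0,1],[-0.15,0,0,0,0,0,1],[-0.2,0,0,0,0,0,1],[-0.25,0,0,0,0,0,1]],
  ],
)

```text
time_s: 9.55
tool_pos: [0.5989, 0.204, 0.0581]
tool_rot: [180.0, -0.0, 87.1]
force: [1.3, 1.5, 0.7]
grip_width: 0.0005
grasp_force: 0.7
```

Request:
jog_arm(
  motion=[
    [[-0.05,0,0,0,0,0,1],[-0.1,0,0,0,0,0,1],[-0.15,0,0,0,0,0,1],[-0.2,0,0,0,0,0,1],[-0.25,0,0,0,0,0,1]],
  ],
)

```text
time_s: 10.05
tool_pos: [0.5977, 0.1787, 0.0581]
tool_rot: [180.0, -0.0, 87.1]
force: [0.9, 1.4, 0.5]
grip_width: 0.0002
grasp_force: 0.6
```

Request:
jog_arm(
  motion=[
    [[-0.05,0,0,0,0,0,1],[-0.1,0,0,0,0,0,1],[-0.15,0,0,0,0,0,1],[-0.2,0,0,0,0,0,1],[-0.25,0,0,0,0,0,1]],
  ],
)

```text
time_s: 10.55
tool_pos: [0.5964, 0.1538, 0.0581]
tool_rot: [180.0, -0.0, 87.1]
force: [1.1, 1.0, -0.5]
grip_width: 0.0004
grasp_force: 0.6
```

Request:
jog_arm(
  motion=[
    [[-0.05,0,0,0,0,0,1],[-0.1,0,0,0,0,0,1],[-0.15,0,0,0,0,0,1],[-0.2,0,0,0,0,0,1],[-0.23,0,0,0,0,0,1]],
  ],
)

```text
time_s: 11.05
tool_pos: [0.5952, 0.1304, 0.058]
tool_rot: [-180.0, 0.0, 87.1]
force: [1.0, 0.9, 0.6]
grip_width: 0.0003
grasp_force: 0.6
```

Request:
jog_arm(
  motion=[
    [[-0.02,0,0,0,0,0,1],[-0.04,0,0,0,0,0,1],[-0.06,0,0,0,0,0,1],[-0.08,0,0,0,0,0,1]],
  ],
)

```text
time_s: 11.45
tool_pos: [0.5948, 0.1233, 0.058]
tool_rot: [180.0, -0.0, 87.1]
force: [-0.2, 2.0, 0.7]
grip_width: 0.0005
grasp_force: 0.6
```

Request:
jog_arm(
  motion=[
    [[-0.02,0,0,0,0,0,1],[-0.04,0,0,0,0,0,1],[-0.05,0,0,0,0,0,1]],
  ],
)

```text
time_s: 11.75
tool_pos: [0.5945, 0.118, 0.058]
tool_rot: [-180.0, 0.0, 87.1]
force: [0.9, 0.6, 0.1]
grip_width: 0.0002
grasp_force: 0.5
```

Request:
jog_arm(
  motion=[
    [[-0.02,0,0,0,0,0,1],[-0.03,0,0,0,0,0,1]],
  ],
)

```text
time_s: 11.95
tool_pos: [0.5944, 0.1155, 0.058]
tool_rot: [180.0, -0.0, 87.1]
force: [0.4, 2.3, 1.0]
grip_width: 0.0005
grasp_force: 1.4
```

Request:
jog_arm(
  motion=[
    [[-0.02,0,0,0,0,0,1],[-0.02,0,0,0,0,0,1]],
  ],
)

```text
time_s: 12.15
tool_pos: [0.5944, 0.1155, 0.0581]
tool_rot: [180.0, -0.2, 87.2]
force: [1.6, 4.9, -0.7]
grip_width: 0.0006
grasp_force: 2.5
```

Request:
jog_arm(
  motion=[
    [[-0.02,0,0,0,0,0,1],[-0.02,0,0,0,0,0,1],[-0.02,0,0,0,0,0,1]],
  ],
)

```text
time_s: 12.45
tool_pos: [0.5944, 0.1154, 0.0581]
tool_rot: [179.9, -0.3, 87.3]
force: [1.4, 7.7, -1.9]
grip_width: 0.0005
grasp_force: 4.1
```

Request:
jog_arm(
  motion=[
    [[0.1,0,0,0,0,0,1],[0.3,0,0,0,0,0,1],[0.5,0,0,0,0,0,1],[0.5,0,0,0,0,0,1]],
  ],
)

```text
time_s: 12.85
tool_pos: [0.5961, 0.1645, 0.0578]
tool_rot: [-180.0, -0.0, 87.4]
force: [-0.2, 0.4, 0.3]
grip_width: 0.0004
grasp_force: 0.0
```

```bash
python3 - <<'E'
from h import *
p,d,c=shot('side','s3')
cv2.imwrite('pics/c4.png',cv2.resize(p[190:330,220:380],(640,560))[:,:,::-1])
print(env.get_obs()['qpos'],env.get_obs()['tool_pos'])
E
```

```text
[-33.69225171  23.47457526  19.62845267  99.50375996  -8.98587617
  58.621993   -13.58893176] [0.59626287 0.16203493 0.05773894]
```

View pics/c4.png

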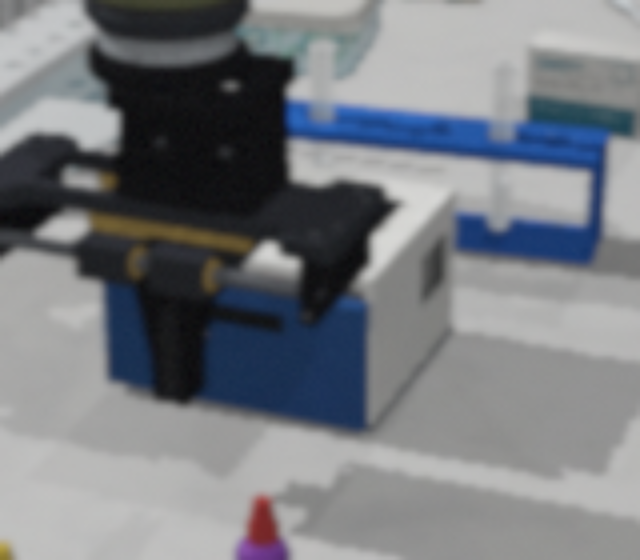

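Drawer shut flush (blue front at crop (110–365, 285–425)). The rack and tubes are intact. Rise, turn, and view the window from above on the way.

Request:
jog_arm(
  motion=[
    [[0,0,-0.3,0,0,0,1],[0,0,-0.6,0,0,0,1],[0,0,-1,0,0,0,1],[0,0,-1,0,0,0,1]],
  ],
)

```text
time_s: 13.3
tool_pos: [0.6005, 0.1594, 0.1642]
tool_rot: [179.5, -0.1, 87.0]
force: [0.6, -0.4, -0.1]
grip_width: 0.0
grasp_force: 0.0
```

Request:
jog_arm(
  motion=[
    [[0,0,-0.3,0,0,0.045,0.6],[0,0,-0.6,0,0,0.09,0.4],[0,0,-1,0,0,0.135,0.2],[0,0,-1,0,0,0.18,0],[0,0,-1,0,0,0.2,0]],
  ],
)

```text
time_s: 13.8
tool_pos: [0.5975, 0.159, 0.2593]
tool_rot: [179.9, -0.1, 50.7]
force: [-0.3, 0.4, -1.1]
grip_width: 0.0327
grasp_force: 0.0
```

Request:
jog_arm(
  motion=[
    [[0,0,0,0,0,0.045,0],[0,0,0,0,0,0.09,0],[0,0,0,0,0,0.135,0],[0,0,0,0,0,0.18,0],[0,0,0,0,0,0.2,0]],
  ],
)

```text
time_s: 14.3
tool_pos: [0.5966, 0.1588, 0.2573]
tool_rot: [179.9, 0.1, 14.7]
force: [-0.6, -0.1, -0.3]
grip_width: 0.0724
grasp_force: 0.0
```

Request:
jog_arm(
  motion=[
    [[0,0,0,0,0,0.045,0],[0,0,0,0,0,0.09,0],[0,0,0,0,0,0.1,0],[0,0,0,0,0,0.1,0]],
  ],
)

```text
time_s: 14.7
tool_pos: [0.5966, 0.1591, 0.2574]
tool_rot: [179.9, 0.0, -3.0]
force: [-0.1, -0.2, -0.1]
grip_width: 0.0866
grasp_force: 0.0
```

Request:
jog_arm(
  motion=[
    [[-0.1,0.3,0,0,0,0,0],[-0.2,0.7,0,0,0,0,0],[-0.2,1,0,0,0,0,0],[-0.2,1,0,0,0,0,0]],
  ],
)

```text
time_s: 15.1
tool_pos: [0.5713, 0.0546, 0.2584]
tool_rot: [179.9, -0.0, -3.4]
force: [-0.4, 0.2, -0.5]
grip_width: 0.0871
grasp_force: 0.0
```

Request:
jog_arm(
  motion=[
    [[0,0.2,0,0,0,0,0],[0,0.3,0,0,0,0,0],[0,0.3,0,0,0,0,0],[0,0.3,0,0,0,0,0],[0,0.3,0,0,0,0,0]],
  ],
)

```text
time_s: 15.6
tool_pos: [0.5703, 0.0336, 0.2579]
tool_rot: [-180.0, 0.0, -2.8]
force: [0.7, -0.3, 0.2]
grip_width: 0.087
grasp_force: 0.0
```

```bash
python3 - <<'E'
from h import *
shot('wrist','w2');o=env.get_obs();print(o['qpos'],o['tool_pos'],o['tool_rot'])
E
```

```text
[-38.71161589   8.98577346  36.74181957  94.06022254  -5.47938686
  78.77810988 -94.010196  ] [0.57028431 0.03359783 0.25791691] [-1.79987805e+02  1.10019517e-02 -2.77223682e+00]
```

View pics/w2.png

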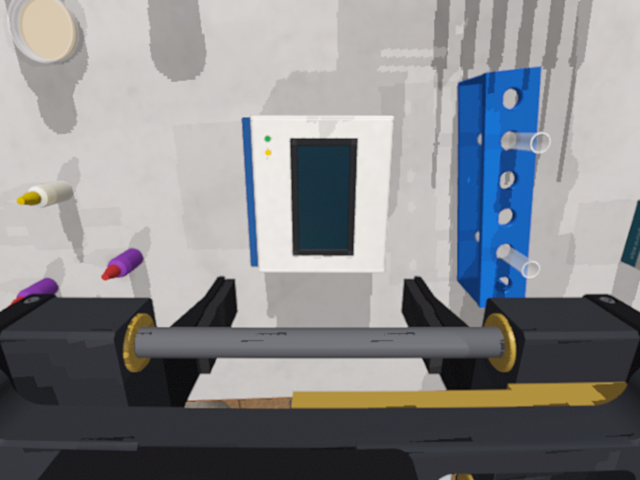

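The window (bezel) is fully visible at (290–356, 138–256). The rack is at (460–540, 70–305), with tube rims at (540,142) and (530,269).

```bash
python3 - <<'E'
from h import *
p,d,c=load('w2');g=p.max(2);hsv=cv2.cvtColor(p,cv2.COLOR_RGB2HSV)
def rect(nm,m,z,xy):
    k,l,st,ce=cv2.connectedComponentsWithStats(m.astype(np.uint8));m=(l==l[xy[1],xy[0]]).astype(np.uint8)
    ct=max(cv2.findContours(m,cv2.RETR_EXTERNAL,cv2.CHAIN_APPROX_NONE)[0],key=cv2.contourArea)[:,0]
    P=plane(ct,c,z)[:,:2];r=cv2.minAreaRect((P*1000).astype(np.float32));B=cv2.boxPoints(r)
    print(nm,np.round(r[0],1),np.round(r[1],1),round(r[2],2),'z',np.median(pts(ct[::5],d,c)[:,2]).round(4))
R=np.zeros_like(g);R[125:268,280:368]=1
rect('bezel',(g<110)&(R>0),.091,(323,197))
rect('glass',(g>=38)&(g<110)&(R>0),.090,(323,197))
R[:]=0;R[100:285,235:400]=1
rect('white',(p.min(2)>190)&(R>0),.089,(275,200))
m=cv2.inRange(hsv,(105,120,40),(125,255,255));m[300:]=0
for q in((540,142),(530,269)):print('rim',plane(q,c,.116).round(3))
yy,xx=np.mgrid[138:256,290:357];P=pts(np.c_[xx.ravel(),yy.ravel()],d,c);print(np.median(P,0))
E
```

```text
bezel [589.9  30. ] [ 59.1 109.8] 87.16 z 0.0916
glass [589.6  30. ] [ 59.3 110.2] 87.16 z 0.0917
white [590.1  36. ] [164.9 174.9] 86.93 z 0.0014
rim [[ 0.635 -0.152  0.116]]
rim [[ 0.521 -0.158  0.116]]
[0.59326771 0.0299639  0.09096314]
```

Request:
jog_arm(
  motion=[
    [[-0.1,0.3,0,0,0,0,0],[-0.1,0.7,0,0,0,0,0],[-0.2,1,0,0,0,0,0],[-0.2,1,0,0,0,0,0]],
  ],
)

```text
time_s: 16.05
tool_pos: [0.544, -0.0719, 0.2585]
tool_rot: [179.9, -0.0, -3.3]
force: [0.4, -0.1, -0.5]
grip_width: 0.087
grasp_force: 0.0
```

Request:
jog_arm(
  motion=[
    [[-0.1,0.3,0,0,0,0,0],[-0.1,0.7,0,0,0,0,0],[-0.2,1,0,0,0,0,0],[-0.2,1,0,0,0,0,0]],
  ],
)

```text
time_s: 16.45
tool_pos: [0.5187, -0.1701, 0.2585]
tool_rot: [179.9, -0.0, -3.3]
force: [-0.8, -0.5, -0.5]
grip_width: 0.0872
grasp_force: 0.0
```

Request:
jog_arm(
  motion=[
    [[-0.1,0.3,0,0,0,0,0],[-0.1,0.7,0,0,0,0,0],[-0.2,1,0,0,0,0,0],[-0.2,1,0,0,0,0,0]],
  ],
)

```text
time_s: 16.85
tool_pos: [0.4934, -0.2684, 0.2583]
tool_rot: [179.9, 0.0, -3.3]
force: [-0.5, -0.9, 0.3]
grip_width: 0.0867
grasp_force: 0.0
```

Request:
jog_arm(
  motion=[
    [[0,0.3,0,0,0,0,0],[0,0.7,0,0,0,0,0],[0,1,0,0,0,0,0],[0,1,0,0,0,0,0],[0,1,0,0,0,0,0]],
  ],
)

```text
time_s: 17.35
tool_pos: [0.4911, -0.3629, 0.2575]
tool_rot: [-179.9, 0.0, -2.8]
force: [-0.5, 1.3, -0.4]
grip_width: 0.087
grasp_force: 0.0
```

```bash
python3 - <<'E'
from h import *
shot('wrist','w3');o=env.get_obs();print(o['qpos'],o['tool_pos'],o['tool_rot'])
E
```

```text
[ -7.88074832  17.58390153  51.98960002  88.86339853 -14.02932737
  80.45420954 -47.57495401] [ 0.49157907 -0.36196745  0.25754356] [-1.79907918e+02  1.45715660e-02 -2.73646190e+00]
```

View pics/w3.png

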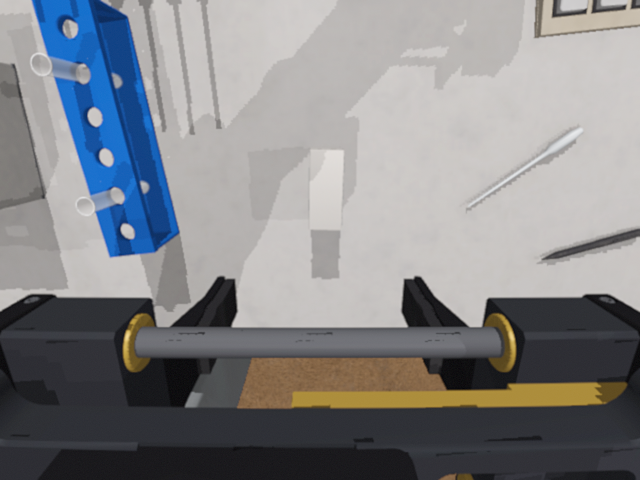

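The box's white top is at (309–344, 149–231). It lies nearly along the tool's x axis, with its shadow to the left and below.

```bash
python3 - <<'E'
from h import *
p,d,c=load('w3')
yy,xx=np.mgrid[120:260,280:380];q=np.c_[xx.ravel(),yy.ravel()];P=pts(q,d,c);Z=P[:,2].reshape(140,100)
m=(cv2.medianBlur(Z.astype(np.float32),5)>.048).astype(np.uint8)
k,l,st,ce=cv2.connectedComponentsWithStats(m);i=1+st[1:,4].argmax();m=(l==i).astype(np.uint8)
print('z top',np.median(Z[cv2.erode(m,np.ones((7,7)))>0]))
ct=cv2.findContours(m,cv2.RETR_EXTERNAL,cv2.CHAIN_APPROX_NONE)[0][0][:,0]+[280,120]
r=cv2.minAreaRect((plane(ct,c,.06)[:,:2]*1000).astype(np.float32));print('depth',r)
# edges in the picture
g=cv2.cvtColor(p,cv2.COLOR_RGB2GRAY)[120:260,280:380].astype(np.float32)
gx=cv2.Sobel(cv2.GaussianBlur(g,(3,3),0),cv2.CV_32F,1,0)
for nm,(a,b) in dict(L=(22,38),R=(56,72)).items():
    pk=[]
    for v in range(38,104): 
        row=np.abs(gx[v,a:b]);pk.append([280+a+row.argmax(),120+v])
    Q=plane(np.array(pk),c,.06);f=np.polyfit(Q[:,0],Q[:,1],1);r=Q[:,1]-np.polyval(f,Q[:,0]);s=abs(r)<.003;f=np.polyfit(Q[s,0],Q[s,1],1);print(nm,f,np.degrees(np.arctan(f[0])),np.polyval(f,.513),s.sum())
col=g[:,40:54].mean(1);gd=np.abs(np.gradient(col));
for a,b in((20,40),(100,120)):
    v=a+gd[a:b].argmax();print(v+120,plane((327,v+120),c,.06))
E
```

```text
z top 0.060705647989579975
depth ((513.8986206054688, -370.1310729980469), (34.24169921875, 81.74623107910156), 85.71690368652344)
L [-0.07358593 -0.31514647] -4.208577899714694 -0.35289605111691663 57
R [-0.08461958 -0.34246114] -4.836821985427866 -0.38587098448131707 66
149 [[ 0.55492999 -0.37273193  0.06      ]]
230 [[ 0.47212112 -0.36910193  0.06      ]]
```

Request:
jog_arm(
  motion=[
    [[0.23,0.06,0.3,0,0,0.009,0.1],[0.23,0.06,0.6,0,0,0.009,0.1],[0.23,0.06,1,0,0,0.009,0.1],[0.23,0.06,1,0,0,0.009,0.1]],
  ],
)

```text
time_s: 17.8
tool_pos: [0.5118, -0.3658, 0.1526]
tool_rot: [-179.6, 0.5, -4.3]
force: [-1.0, 1.1, -0.6]
grip_width: 0.0786
grasp_force: 0.0
```

Request:
jog_arm(
  motion=[
    [[0,0,0.3,0,0,0,0.2],[0,0,0.6,0,0,0,0.2],[0,0,0.9,0,0,0,0.2],[0,0,1,0,0,0,0.2],[0,0,1,0,0,0,0.2]],
  ],
)

```text
time_s: 18.3
tool_pos: [0.5135, -0.3699, 0.0581]
tool_rot: [-179.9, 0.0, -4.4]
force: [0.2, -0.9, -0.2]
grip_width: 0.0698
grasp_force: 0.0
```

Request:
jog_arm(
  motion=[
    [[0,0,0.1,0,0,0,0.2],[0,0,0.2,0,0,0,0.2],[0,0,0.22,0,0,0,0.2],[0,0,0.22,0,0,0,0.2],[0,0,0.22,0,0,0,0.2]],
  ],
)

```text
time_s: 18.8
tool_pos: [0.5131, -0.3715, 0.0364]
tool_rot: [180.0, -0.0, -4.5]
force: [-0.4, -1.2, 0.7]
grip_width: 0.0698
grasp_force: 0.0
```

Request:
jog_arm(
  motion=[
    [[0,0,0,0,0,0,0.35],[0,0,0,0,0,0,0.5],[0,0,0,0,0,0,0.58],[0,0,0,0,0,0,0.64],[0,0,0,0,0,0,0.7]],
  ],
  grip_force=20,
)

```text
time_s: 19.3
tool_pos: [0.513, -0.3713, 0.0361]
tool_rot: [-180.0, -0.0, -4.5]
force: [-0.4, 0.8, -0.4]
grip_width: 0.0375
grasp_force: 0.0
```

Request:
jog_arm(
  motion=[
    [[0,0,0,0,0,0,0.8],[0,0,0,0,0,0,1],[0,0,0,0,0,0,1],[0,0,0,0,0,0,1],[0,0,0,0,0,0,1]],
  ],
)

```text
time_s: 19.8
tool_pos: [0.513, -0.3712, 0.0361]
tool_rot: [-180.0, -0.0, -4.5]
force: [-0.6, -0.2, 0.9]
grip_width: 0.034
grasp_force: 20.0
```

Request:
jog_arm(
  motion=[
    [[0,0,-0.1,0,0,0,1],[0,0,-0.3,0,0,0,1],[0,0,-0.6,0,0,0,1],[0,0,-0.8,0,0,0,1],[0,0,-0.9,0,0,0,1]],
  ],
)

```text
time_s: 20.3
tool_pos: [0.5136, -0.3722, 0.1286]
tool_rot: [179.9, -0.2, -4.5]
force: [0.8, 0.4, -1.6]
grip_width: 0.0337
grasp_force: 20.0
```

Request:
jog_arm(
  motion=[
    [[0,0,-0.2,0,0,0,1],[0,0,-0.5,0,0,0,1],[0,0,-0.8,0,0,0,1],[0,0,-0.9,0,0,0,1],[0,0,-0.9,0,0,0,1]],
  ],
)

```text
time_s: 20.8
tool_pos: [0.5133, -0.3718, 0.2171]
tool_rot: [180.0, -0.1, -4.5]
force: [0.3, 0.0, -2.3]
grip_width: 0.0338
grasp_force: 20.0
```

Request:
jog_arm(
  motion=[
    [[0,-0.2,0,0,0,0,1],[0,-0.45,0,0,0,0,1],[0.1,-0.7,0,0,0,0,1],[0.1,-1,0,0,0,0,1]],
  ],
)

```text
time_s: 21.2
tool_pos: [0.5305, -0.2711, 0.2137]
tool_rot: [-180.0, 0.2, -4.5]
force: [0.0, 0.4, -1.7]
grip_width: 0.0339
grasp_force: 20.0
```

Request:
jog_arm(
  motion=[
    [[0,-0.25,0,0,0,0,1],[0,-0.5,0,0,0,0,1],[0.1,-0.75,0,0,0,0,1],[0.1,-1,0,0,0,0,1]],
  ],
)

```text
time_s: 21.6
tool_pos: [0.5483, -0.1715, 0.2138]
tool_rot: [-180.0, 0.2, -4.4]
force: [-0.7, 0.2, -1.4]
grip_width: 0.0337
grasp_force: 20.0
```

Request:
jog_arm(
  motion=[
    [[0,-0.25,0,0,0,0,1],[0,-0.5,0,0,0,0,1],[0.1,-0.75,0,0,0,0,1],[0.1,-1,0,0,0,0,1]],
  ],
)

```text
time_s: 22.0
tool_pos: [0.566, -0.0729, 0.2138]
tool_rot: [180.0, 0.1, -4.5]
force: [0.6, 0.0, -1.8]
grip_width: 0.0337
grasp_force: 20.0
```

Request:
jog_arm(
  motion=[
    [[0,-0.25,0,0,0,0,1],[0.05,-0.5,0,0,0,-0.004,1],[0.1,-0.75,0,0,0,-0.009,1],[0.12,-0.9,0,0,0,-0.009,1],[0.12,-0.95,0,0,0,-0.009,1]],
  ],
)

```text
time_s: 22.5
tool_pos: [0.5861, 0.0218, 0.2154]
tool_rot: [180.0, 0.0, -2.7]
force: [-0.1, -0.2, -1.8]
grip_width: 0.0342
grasp_force: 20.0
```

Request:
jog_arm(
  motion=[
    [[0,0,0.01,0,0,0,1],[0,0,0.01,0,0,0,1],[0,0,0.01,0,0,0,1],[0,0,0.01,0,0,0,1],[0,0,0.01,0,0,0,1]],
  ],
)

```text
time_s: 23.0
tool_pos: [0.5857, 0.0185, 0.2152]
tool_rot: [-180.0, -0.0, -2.9]
force: [-0.3, -0.4, -1.8]
grip_width: 0.0339
grasp_force: 20.0
```

```bash
python3 - <<'E'
from h import *
o=env.get_obs();print(o['qpos'],o['tool_pos'],o['tool_rot'])
p,d,c=shot('side','s4');q,e,f=shot('top','t4')
cv2.imwrite('pics/c5.png',np.hstack([cv2.resize(p[150:290,240:400],(400,350)),cv2.resize(q[180:290,220:400],(400,350))])[:,:,::-1])
E
```

```text
[-40.85293713  13.37575673  42.57888995  95.67449708  -9.35762706
  74.57258352 -89.49224128] [0.58574005 0.01851411 0.21524842] [-1.79986896e+02 -1.87687992e-02 -2.94118429e+00]
```

View pics/c5.png

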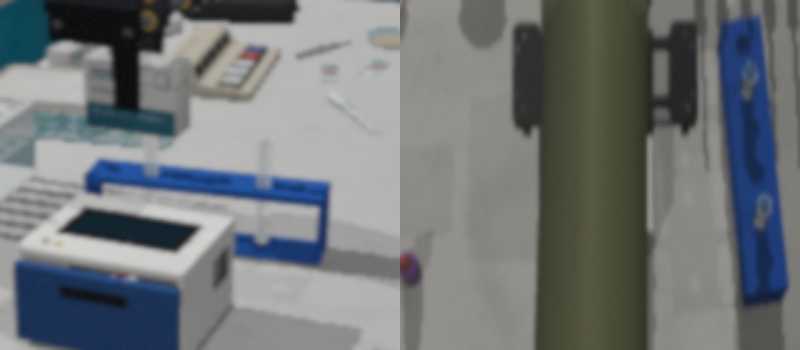

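Tubes and rack are undisturbed, and the box (95–190, 55–130 in the left crop) is held upright. A thin dark gap with a reddish spot shows above the drawer front, so I check numerically whether the drawer is fully shut.

```bash
python3 - <<'E'
from h import *
p,d,c=load('w2')
for v in(140,190,240):
    print(v,[tuple(int(a) for a in x) for x in p[v,240:258]]);P=pts([(u,v) for u in range(240,258)],d,c);print((P[:,1:]*1000).round().astype(int).tolist())
p,d,c=load('s4')
h=cv2.cvtColor(p,cv2.COLOR_RGB2HSV);m=cv2.inRange(h,(105,120,40),(125,255,255));m[:245]=0;m[:,:240]=0;m[:,320:]=0;m[300:]=0
ys,xs=np.nonzero(cv2.erode(m,np.ones((5,5))));P=pts(np.c_[xs,ys],d,c);P=P[(P[:,2]>0)&(P[:,2]<.1)]
k=np.polyfit(P[:,0],P[:,1],1);print('face',k,np.polyval(k,.594),len(P))
U=np.array([np.cos(np.radians(-92.84)),np.sin(np.radians(-92.84))]);print('front face station x',np.median((P[:,:2]-[.590,.030])@U))
p0,d0,c0=load('s2');m=cv2.inRange(cv2.cvtColor(p0,cv2.COLOR_RGB2HSV),(105,120,40),(125,255,255));m[:260]=0;m[:,340:]=0;m[330:]=0
ys,xs=np.nonzero(cv2.erode(m,np.ones((5,5))));P=pts(np.c_[xs,ys],d0,c0);P=P[(P[:,2]>0)&(P[:,2]<.1)];print('open face station x',np.median((P[:,:2]-[.590,.030])@U))
# gap in s4: column 286 (crop x 115 -> 240+46, y 275 -> 150+110)
for v in range(250,270): print(v,p[v,286],pts((286,v),d,c)[0].round(3), ((pts((286,v),d,c)[0,:2]-[.590,.030])@U).round(3))
E
```

```text
140 [(204, 199, 197), (204, 198, 196), (186, 180, 183), (107, 118, 156), (35, 85, 150), (37, 88, 151), (41, 89, 151), (42, 89, 151), (38, 89, 152), (36, 87, 151), (74, 99, 150), (158, 158, 171), (211, 206, 202), (226, 223, 219), (233, 231, 228), (236, 232, 229), (236, 233, 229), (237, 234, 229)]
[[122, 0], [120, 3], [119, 1], [102, 77], [101, 76], [100, 78], [99, 78], [98, 78], [97, 78], [96, 77], [95, 78], [94, 77], [91, 89], [90, 90], [89, 89], [88, 89], [87, 90], [86, 90]]
190 [(196, 193, 191), (196, 193, 190), (197, 193, 190), (198, 194, 191), (197, 193, 190), (175, 172, 178), (99, 115, 158), (36, 89, 155), (39, 94, 158), (42, 95, 159), (41, 95, 157), (38, 93, 157), (36, 88, 153), (96, 112, 154), (179, 177, 181), (221, 217, 212), (233, 230, 226), (237, 235, 231)]
[[128, 1], [127, 0], [126, 1], [125, 1], [123, 1], [122, 0], [104, 75], [103, 79], [102, 79], [101, 78], [100, 77], [99, 77], [98, 78], [97, 77], [96, 78], [93, 88], [92, 88], [91, 91]]
240 [(198, 194, 194), (197, 193, 193), (198, 195, 193), (198, 195, 194), (198, 196, 193), (199, 196, 193), (201, 198, 195), (201, 197, 1
[... 673 characters left out ...]
54 [200 200 198] [0.578 0.094 0.09 ] -0.063
255 [183 184 181] [0.578 0.094 0.088] -0.064
256 [159 159 156] [0.578 0.094 0.086] -0.063
257 [137 136 134] [0.577 0.096 0.084] -0.065
258 [118 111 110] [0.577 0.096 0.082] -0.065
259 [106  88  92] [0.594 0.053 0.058] -0.024
260 [ 97  86 108] [0.595 0.05  0.054] -0.021
261 [ 72  84 125] [0.576 0.099 0.077] -0.068
262 [ 44  73 122] [0.574 0.106 0.078] -0.075
263 [ 33  61 105] [0.573 0.107 0.076] -0.076
264 [27 51 89] [0.573 0.107 0.074] -0.076
265 [29 51 87] [0.574 0.106 0.071] -0.075
266 [26 50 86] [0.575 0.103 0.068] -0.072
267 [24 44 76] [0.573 0.107 0.068] -0.076
268 [25 33 52] [0.573 0.108 0.066] -0.077
269 [18 19 26] [0.573 0.109 0.064] -0.078
```

Front face at unit x = −75 mm, which is the 65 mm housing face plus the 10 mm front, so the drawer is fully shut. The red cap shows inside through the slot, still upright. Now centre the box and lower it.

Request:
jog_arm(
  motion=[
    [[0.02,-0.06,0,0,0,0,1],[0.04,-0.12,0.1,0,0,0,1],[0.04,-0.12,0.3,0,0,0,1],[0.04,-0.12,0.5,0,0,0,1],[0.04,-0.12,0.5,0,0,0,1]],
  ],
)

```text
time_s: 23.6
tool_pos: [0.5881, 0.0319, 0.1615]
tool_rot: [179.9, 0.3, -2.8]
force: [-0.9, 0.0, -2.0]
grip_width: 0.0336
grasp_force: 20.0
```

Request:
jog_arm(
  motion=[
    [[0,0,0,0,0,0,1],[0,0,0,0,0,0,1],[0,0,0,0,0,0,1]],
  ],
)

```text
time_s: 23.9
tool_pos: [0.5911, 0.0311, 0.1662]
tool_rot: [-180.0, -0.1, -2.9]
force: [0.1, -0.2, -1.4]
grip_width: 0.0341
grasp_force: 20.0
```

```bash
python3 - <<'E'
from h import *
o=env.get_obs();print(o['tool_pos'],o['tool_rot'])
p,d,c=shot('side','s5')
yy,xx=np.mgrid[100:300,200:420];q=np.c_[xx.ravel(),yy.ravel()];P=pts(q,d,c);rgb=p[q[:,1],q[:,0]].astype(int)
U=np.array([[np.cos(a),np.sin(a)] for a in np.radians([-92.84,-2.84])]);L=(P[:,:2]-[.590,.030])@U.T
# box left long face: station x about -17 mm
s=(abs(L[:,0]+.017)<.006)&(abs(L[:,1])<.045)&(P[:,2]>.10)&(P[:,2]<.21)&(rgb.max(1)>60)
B=np.c_[L,P[:,2]][s];print(len(B),np.percentile(B,[1,50,99],axis=0).round(4))
for a,b in((-.04,-.015),(.015,.04)):
    t=B[(B[:,1]>a)&(B[:,1]<b)];print(a,'zlow',np.percentile(t[:,2],1).round(4),'zhi',np.percentile(t[:,2],99).round(4),'x',np.median(t[:,0]).round(4))
E
```

```text
[0.59113641 0.03107419 0.16617193] [-1.79967683e+02 -1.10706856e-01 -2.87447237e+00]
847 [[-0.0224 -0.039   0.1317]
 [-0.0186 -0.0079  0.1593]
 [-0.0119  0.0431  0.1914]]
-0.04 zlow 0.132 zhi 0.191 x -0.0183
0.015 zlow 0.132 zhi 0.1914 x -0.0189
```

Request:
jog_arm(
  motion=[
    [[-0.01,0.01,0.05,0,0,0,1],[-0.015,0.01,0.1,0,0,0,1],[-0.015,0.01,0.15,0,0,0,1],[-0.015,0.01,0.2,0,0,0,1],[-0.015,0.01,0.2,0,0,0,1]],
  ],
)

```text
time_s: 24.45
tool_pos: [0.5881, 0.0301, 0.1439]
tool_rot: [180.0, 0.1, -2.9]
force: [-0.8, 0.6, -1.6]
grip_width: 0.0338
grasp_force: 20.0
```

Request:
jog_arm(
  motion=[
    [[0,0,0,0,0,0,1],[0,0,0,0,0,0,1],[0,0,0,0,0,0,1],[0,0,0,0,0,0,1],[0,0,0,0,0,0,1]],
  ],
)

```text
time_s: 24.95
tool_pos: [0.5889, 0.0301, 0.1452]
tool_rot: [-180.0, -0.0, -2.9]
force: [0.5, 0.3, -1.4]
grip_width: 0.0337
grasp_force: 20.0
```

Request:
jog_arm(
  motion=[
    [[0,0,0,0,0,0,1],[0,0,0,0,0,0,1],[0,0,0,0,0,0,1],[0,0,0,0,0,0,1],[0,0,0,0,0,0,1]],
  ],
)

```text
time_s: 25.45
tool_pos: [0.5888, 0.0301, 0.1451]
tool_rot: [-180.0, -0.0, -2.9]
force: [-0.0, 0.5, -1.1]
grip_width: 0.0335
grasp_force: 20.0
```

```bash
python3 - <<'E'
from h import *
o=env.get_obs();print(o['tool_pos'],o['tool_rot'])
p,d,c=shot('side','s6')
yy,xx=np.mgrid[100:300,200:420];q=np.c_[xx.ravel(),yy.ravel()];P=pts(q,d,c);rgb=p[q[:,1],q[:,0]].astype(int)
U=np.array([[np.cos(a),np.sin(a)] for a in np.radians([-92.84,-2.84])]);L=(P[:,:2]-[.590,.030])@U.T
s=(abs(L[:,0]+.017)<.006)&(abs(L[:,1])<.045)&(P[:,2]>.10)&(P[:,2]<.21)&(rgb.max(1)>60)
B=np.c_[L,P[:,2]][s];print(np.percentile(B,[1,50,99],axis=0).round(4))
E
```

```text
[0.58881189 0.03008071 0.14505355] [-1.79998254e+02 -2.02503558e-03 -2.87337214e+00]
[[-0.022  -0.0415  0.1105]
 [-0.0176 -0.0109  0.1382]
 [-0.0119  0.0405  0.1702]]
```

Box is centred (−41.5 to +40.5 mm along the window) and level, with its underside about 20 mm above the glass.

```bash
python3 -c "
from cell import env
print(env.sign_off())"
```

```text
the job is handed in; nothing more can be done
None
```

The red bottle stands upright in the fully shut drawer, and the slide box is held level and centred about 2 cm above the reading window; the job was handed in at about 25.5 s, with no verdict shown yet.

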